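Flip the reorder marker of the refilled bin

ROBOT

A 6-joint arm with a two-finger parallel gripper is mounted at the origin on the work surface. World frame = base frame: x ahead of the robot, y to its left, z up, the work surface at z = 0. Lengths are in m, angles in rad, forces in N, time in s.
With the tool pointing down it reaches from about 0.15 to 0.775 m from the base axis. Payload 6.1 kg.
Tool frame: the origin (TCP) lies at the very end of the fingers, on their centre line; the grasp point (between the pads) lies 19 mm behind it; z points along the fingers, y is the line along which they close (so a half turn about z gives the same grasp; the last joint's range is limited). The gripper opens to 85 mm and grips with 20 to 120 N. Pads are 22 mm wide; open, the fingers measure 114 mm over their backs; the gripper's body (76 mm by 85 mm) begins 54 mm behind the grasp point. The pads swing forward as they close: fully open they stand 13 mm farther back than shut.
Start: joints at [1.273, 0.126, -0.04, 1.405, 0, 1.571], TCP at [0.154, 0.502, 0.231] pointing down, gripper open.
Joint ranges: [-2.72, 2.72], [-0.95, 1.95], [-1.27, 1.35], [-1.78, 2.02], [-1.46, 1.47], [-3.14, 3.14]. Speed limits (rad/s): [2.39, 2.39, 3.01, 3.14, 3.14, 3.14].

INTERFACE

Orientations are given as a unit quaternion [x, y, z, w].
In Python, from rig import robot gives the robot as it stands.
- The arm moves only by the tool arm_command, never from a script. Its argument "rows" is a list of rows, each an object of numbers: "tx", "ty", "tz": the shift along the world's x, y, z in mm; "ax", "ay", "az": the turn, a rotation vector about the world's x, y, z in rad. In form: [{"tx": .., "ty": .., "tz": .., "ax": .., "ay": .., "az": ..}, ...]. A call has 1 to 8 rows; each row shifts and turns the commanded pose from where the row before left it; what a row does not reach is not made up. A row lasts 1/12 s, in which the tool goes at most 41.7 mm and 7.16 degrees, less where a joint would pass 70% of its speed; a pose out of reach is approached as far as the arm can. A call with a gripper value outside its range is refused whole. "jaw" is the closure, from -1 (fully open) to 1 (shut), set as the call begins (left out, the last holds). The fingers move at their own pace and stop on an object; "grip_force" is the grip in N (left out, the last holds). Time passes only in rows, so rows that do not move let the fingers close. It gives the time, the measured TCP pose, the force, the opening and the grip force at its end, in the units of the state.
- robot.sense(): the state, without advancing time (a new reading comes with each control period).
- robot.snapshot(name): name is "scene" or "side" or "wrist"; returns a dict with "img" (400x640x3 uint8, red, green, blue), "camera_matrix" (3x3 intrinsics, pixels), "origin" and "attitude" of the camera in the world; the wrist camera has in their place "tool_from_camera" (4x4, takes a point from camera to tool coordinates, whose origin is the TCP and whose axes are the flange's). Camera axes: x right, y up, looking along -z (the intrinsics and any distortion apply to the point x, -y, -z); pixel columns grow to the right and rows downward; lengths in m; the calibration is good to about 2 mm. A picture is of the moment at which its call begins: read the wrist's pose just before it. There is no depth.
- robot.hand_in(): hands the job in; it is judged then, once.
The state is a dict: "time_s": time; "joints": joint angles; "qvel": joint speeds; "effort": joint torques, N m; "ee_pos": TCP position; "tcp_rot": TCP orientation; "ft_force": force on the tool from outside, world axes, zero at the start; "wrist_torque": the same for the moment, N m; "opening": finger opening in m; "gripper_force": force on a finger pad.
Only numpy, scipy, OpenCV 4.12 (cv2) and the standard library are available. Lean on these libraries where they do the work, as an engineer would, in place of code of your own. Each camera call takes 0.05 s, during which the arm holds its last target. There are 200 camera calls.

TASK

The picking bin of heat sinks has just been refilled, but its flip marker still stands raised. With your fingertips, flip that marker forward over its pivot, all the way down until it lies flat against its frame and shows the tick. Do not pinch the marker, do not lift, shove or tip the bins, leave the markers of the empty bin and of the other full bin as they are, and disturb nothing else on the bench.

Things in the scene. Friction and masses are not known exactly. Their poses are not given: they have to be found in the camera images.
- bin_refilled: Loose grey plastic bin of finned heat sinks (filled to 40 mm, fast inside); 0.67 to 1.24 kg. 140 mm long (x), 100 wide (y), 75 high, the front scooped to 40, walls 3. Origin: centre of its underside, on the bench; x to its rear, away from the robot, z up. On its rear wall a frame carries its flip marker, raised: the one to flip. The three bins stand side by side in random order.
- bin_empty: The same kind of bin, frame and marker, but the bin is empty, about 0.45 kg. Its marker stands raised and must stay so.
- bin_full: The same kind of bin, frame and marker, filled to 30 mm with small black 40 mm fans, about 0.8 kg. Its marker is already flipped down and must stay so.
- marker_refilled (a joint): Marker angle (rad). 0: raised, leaning 20 degrees back from vertical; grows as it swings over towards the bin's front; 3.14: flipped, pointing down and 20 degrees forward, flat on the lower frame. Starts at 0 to 0.3. Stops at 0 and 3.14. Its pivot is stiff by friction (0.03 N m, half a newton at the free edge): it stays where it is left and must be pushed all the way.
- marker_empty (a joint): Angle (rad) of the empty bin's marker, same meaning; starts between 0 and 0.25 (raised).
- marker_full (a joint): Angle (rad) of the fan bin's marker, same meaning; starts between 3.05 and 3.14 (flipped down).
- pivot_refilled (a point): Middle of the marker's pivot, 94 mm behind the bin's origin and 141 mm above the bench; axes as the bin's, the pivot along y. The steel frame (74 mm wide) leans 20 degrees back: two rails 9 mm wide, 55 mm apart, run 5 mm behind the raised marker, from the bin's rim to only 17 mm above the pivot, so nothing stands behind the marker's outer 48 mm.
- edge_refilled (a point): Middle of the marker's free edge, 65 mm from the pivot. The marker is a flat white plate, 64 mm wide, 65 mm from pivot to free edge, 4 mm thick. This point turns with it: z from the pivot to the free edge, y along the pivot, x out of the tick face.
- ringface_refilled: The 2 mm half of that marker whose face shows a black ring, towards the robot while raised; origin on the pivot, axes as point edge_refilled.
- tickface_refilled: The 2 mm half of that marker whose face shows a black tick: turned away from the robot while raised, towards it when flipped; origin on the pivot, axes as point edge_refilled.
- screwdriver: Screwdriver, 170 mm long, red handle, lying to the right of the bins; origin midway under it. A bystander: leave it alone.
- flux: White bottle, 32 mm across, 75 mm high, standing between two bins; origin at the centre of its foot. A bystander: leave it alone.
- screwjar: Jar, 36 mm across, 45 mm high, standing between two bins; origin at the centre of its foot. A bystander: leave it alone.
- cleaner: White bottle, 52 mm across, 135 mm high, standing behind the bins; origin at the centre of its foot. A bystander: leave it alone.
- spool: Solder spool, 52 mm across, 34 mm high, standing behind the bins; origin at the centre of its foot. A bystander: leave it alone.
- casefan: Black case fan, 80 mm square, 25 mm high, lying behind the bins; origin at the centre of its underside. A bystander: leave it alone.
- mug: White mug, 80 mm across, 92 mm high, left of the bins; origin at the centre of its foot. A bystander: leave it alone.
Mind the look-alikes: they are no part of the job. Leave any red look-alike of the bin_refilled alone.

How it is judged:
By the outcome, as a careful person would: the job done as asked, in the order asked, and still so for the second after the job is handed in, with the robot touching nothing.
It also fails if it takes over 38 s, if anything falls off the work surface, if the arm or the gripper's body presses on something with over 40 N, if the wrist force passes 120 N, or if a joint passes its speed limit or range.

## Working session

There is one attempt and no reset: what is moved stays moved. The work goes in short steps, Python scripts to look and compute and a tool call to move; the robot and the scene stay as the last step left them, time stands still between calls to the robot, and variables do not carry over. Pictures are saved under pics/ and viewed, at most 10 in all, crops included, and the job is handed in when it is done.

Besides the shell and the picture viewer there is one more tool, called after "Request:" as name([rows], argument=value, ...), one row to a line, values as JSON. arm_command: Moves the arm, as the interface text tells. Its arguments: {"type":"object","properties":{"rows":{"type":"array","items":{"type":"object","properties":{"tx":{"type":"number"},"ty":{"type":"number"},"tz":{"type":"number"},"ax":{"type":"number"},"ay":{"type":"number"},"az":{"type":"number"}}}},"jaw":{"type":"number"},"grip_force":{"type":"number"}},"required":["rows"]}

```bash
mkdir -p pics; cat > h.py <<'E'
import numpy as np, cv2
from rig import robot
from scipy.spatial.transform import Rotation as R
def snap(n,f):
    s=robot.snapshot(n); cv2.imwrite('pics/'+f+'.png',s['img'][:,:,::-1])
    np.savez('pics/'+f+'.npz',**{k:np.array(v) for k,v in s.items()}); return s
E
python3 - <<'E'
from h import *
for n in('scene','side'):
    s=snap(n,n+'0'); print(n,s['camera_matrix'],s['origin'],s['attitude'],s.keys())
print(robot.sense())
E
```

```text
scene [[500.03596528   0.         317.10432889]
 [  0.         500.03596528 195.03491589]
 [  0.           0.           1.        ]] [ 1.16790458 -0.504186    1.3571431 ] [0.26390535 0.13611567 0.41606063 0.85948824] dict_keys(['img', 'camera_matrix', 'origin', 'attitude'])
side [[476.49850759   0.         327.99815328]
 [  0.         476.49850759 187.39300129]
 [  0.           0.           1.        ]] [-0.0817136  -0.69680887  0.94871094] [ 0.38747563 -0.12539882 -0.29844323  0.86317403] dict_keys(['img', 'camera_matrix', 'origin', 'attitude'])
{'time_s': 0.1, 'joints': array([ 1.27303354e+00,  1.26337889e-01, -4.05204758e-02,  1.40543687e+00,
       -2.66465511e-05,  1.57080275e+00]), 'qvel': array([ 0.00152113, -0.0023322 ,  0.00358246, -0.00166835,  0.0010239 ,
       -0.0014744 ]), 'effort': array([-1.36168263e-03, -4.36903882e+01,  3.53606057e+01,  1.37797021e-02,
       -4.76338789e-05, -4.21975031e-06]), 'ee_pos': array([0.15391884, 0.50152265, 0.23059065]), 'tcp_rot': array([ 1.48335116e-01,  9.88936869e-01, -7.43139880e-04, -9.79897392e-05]), 'ft_force': array([-0.57376413, -0.23723907, -0.38869458]), 'wrist_torque': array([-0.03765501, -0.04041615, -0.01828489]), 'gripper_force': 0.0, 'opening': 0.08561143233897225}
```

View pics/scene0.png

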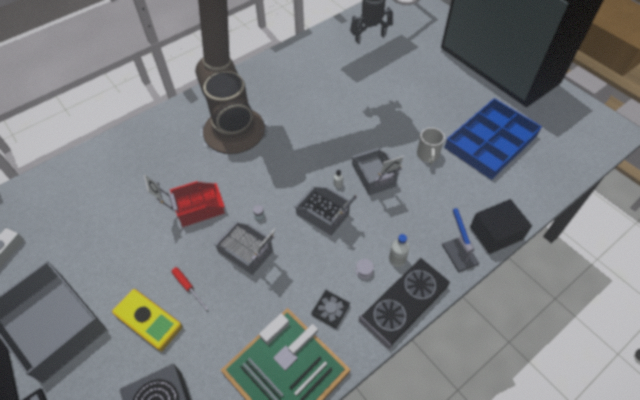

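View pics/side0.png

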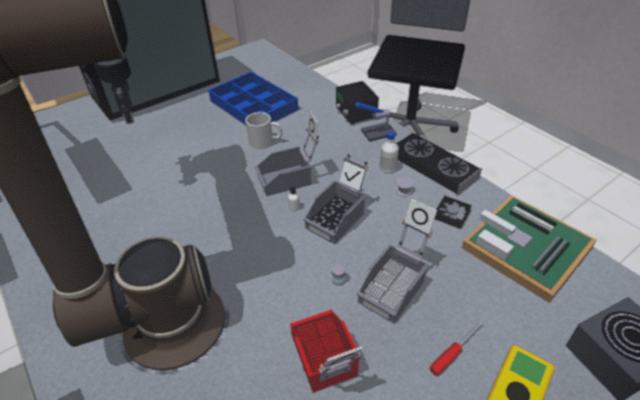

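The heat-sink bin is the grey one at side (395,282) / scene (245,245), with its ring marker raised at side (420,217). Of the other three, the fan bin at side (335,210) already shows its tick, the one at (285,167) is empty, and the one at (325,345) is the red look-alike. I'll confirm with enlarged crops.

```bash
python3 - <<'E'
import cv2, numpy as np
a=cv2.imread('pics/side0.png')[190:325,345:445]; b=cv2.imread('pics/scene0.png')[215:305,205:300]
a=cv2.resize(a,None,fx=4,fy=4,interpolation=2); b=cv2.resize(b,None,fx=4,fy=4,interpolation=2)
c=np.zeros((540,780,3),np.uint8); c[:540,:400]=a; c[:360,400:780]=b
cv2.imwrite('pics/crop1.png',c)
E
```

```text
(no output)
```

View pics/crop1.png

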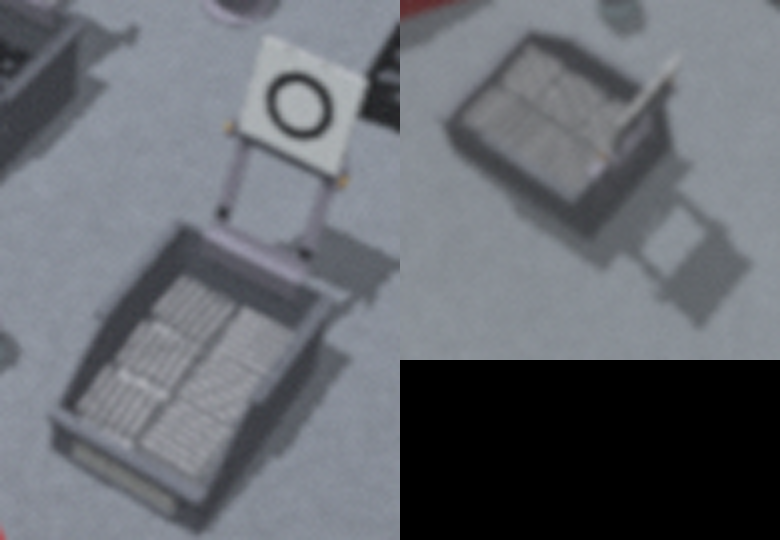

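```bash
cat >> h.py <<'E'
def load(f): return dict(np.load('pics/'+f+'.npz'))
def proj(s,P,C=None,A=None):
    C=s['origin'] if C is None else C; A=R.from_quat(s['attitude']) if A is None else A
    p=A.inv().apply(np.atleast_2d(P)-C); K=s['camera_matrix']
    q=np.c_[p[:,0],-p[:,1],-p[:,2]]@K.T
    return q[:,:2]/q[:,2:]
def pts(x,L):  # x: bx,by,yaw,theta ; L: local list or ('m',y,z)
    o=[]
    for l in L:
        if l[0]=='m':
            a=-np.radians(20)+x[3]   # tilt from vertical toward front
            l=(.094-np.sin(a)*l[2],l[1],.141+np.cos(a)*l[2])
        o.append(l)
    o=np.array(o,float); return R.from_euler('z',x[2]).apply(o)+[x[0],x[1],0]
E
python3 - <<'E'
from h import *
from scipy.optimize import least_squares
S=load('side0');W=load('scene0')
side=[(('m',.037,0),230,127),(('m',-.037,0),343,181),(('m',.032,.065),268,37),(('m',-.032,.065),368,75),
((-.07,.05,.04),55,412),((-.07,-.05,.04),195,498),((-.07,-.05,0),203,530),((.07,.05,.075),183,226)]
scene=[(('m',-.037,0),600,158),(('m',.032,.065),678,62),((-.07,-.05,.04),448,122)]
ls=[a[0] for a in side]; us=np.array([(345+a[1]/4,190+a[2]/4) for a in side])
lw=[a[0] for a in scene]; uw=np.array([(205+(a[1]-400)/4,215+a[2]/4) for a in scene])
f=lambda x: np.r_[(proj(S,pts(x,ls))-us).ravel(),(proj(W,pts(x,lw))-uw).ravel()]
r=least_squares(f,[.5,-.1,0,.1],loss='soft_l1'); print(r.x); print(f(r.x).reshape(-1,2).round(1))
print(pts(r.x,[('m',0,0),('m',0,.065)]))
E
```

```text
[ 0.44284573 -0.24531755  0.28816838 -0.00806575]
[[ 0.2 -0.1]
 [ 0.7 -0.1]
 [-0.1 -1.2]
 [ 0.6  0.6]
 [-0.1 -0.5]
 [ 3.1 -0.2]
 [-0.3  1.8]
 [-0.1 -2.2]
 [-0.2 -1.4]
 [ 0.5 -2.5]
 [-3.2 -1.2]]
[[ 0.53296974 -0.21860307  0.141     ]
 [ 0.55475601 -0.2121452   0.20189872]]
```

Request:
arm_command([
  {"tz": 30,"az": 0.06},
  {"tx": 20,"ty": -32,"az": 0.06},
  {"tx": 20,"ty": -32,"az": 0.06},
  {"tx": 20,"ty": -32,"az": 0.06},
  {"tx": 20,"ty": -32,"az": 0.06},
  {"tx": 20,"ty": -32,"az": 0.06},
  {"tx": 20,"ty": -32,"az": 0.06},
  {"tx": 20,"ty": -32,"az": 0.06},
], jaw=1, grip_force=20)

```text
invalid input at $.rows[0]: expected keys tx, ty, tz, ax, ay, az
```

Request:
arm_command([
  {"tx": 20,"ty": -32,"az": 0.06},
  {"tx": 20,"ty": -32,"az": 0.045},
  {"tx": 20,"ty": -32},
  {"tx": 20,"ty": -32},
  {"tx": 20,"ty": -32},
  {"tx": 20,"ty": -32},
  {"tx": 20,"ty": -32},
  {"tx": 20,"ty": -32},
])

```text
invalid input at $.rows[0]: expected keys tx, ty, tz, ax, ay, az
```

Request:
arm_command([
  {"tx": 0,"ty": 0,"tz": 30,"ax": 0,"ay": 0,"az": 0.06},
  {"tx": 20,"ty": -32,"tz": 0,"ax": 0,"ay": 0,"az": 0.06},
  {"tx": 20,"ty": -32,"tz": 0,"ax": 0,"ay": 0,"az": 0.06},
  {"tx": 20,"ty": -32,"tz": 0,"ax": 0,"ay": 0,"az": 0.06},
  {"tx": 20,"ty": -32,"tz": 0,"ax": 0,"ay": 0,"az": 0.06},
  {"tx": 20,"ty": -32,"tz": 0,"ax": 0,"ay": 0,"az": 0.06},
  {"tx": 20,"ty": -32,"tz": 0,"ax": 0,"ay": 0,"az": 0.06},
  {"tx": 20,"ty": -32,"tz": 0,"ax": 0,"ay": 0,"az": 0.06},
], jaw=1, grip_force=20)

```text
time_s: 0.77
ee_pos: [0.2943, 0.2761, 0.2611]
tcp_rot: [-0.093, 0.996, -0.0, -0.0]
ft_force: [0.8, 0.8, 0.4]
opening: -0.0002
gripper_force: 0.0
```

Request:
arm_command([
  {"tx": 20,"ty": -32,"tz": 0,"ax": 0,"ay": 0,"az": 0.06},
  {"tx": 20,"ty": -32,"tz": 0,"ax": 0,"ay": 0,"az": 0.045},
  {"tx": 20,"ty": -32,"tz": 0,"ax": 0,"ay": 0,"az": 0},
  {"tx": 20,"ty": -32,"tz": 0,"ax": 0,"ay": 0,"az": 0},
  {"tx": 20,"ty": -32,"tz": 0,"ax": 0,"ay": 0,"az": 0},
  {"tx": 20,"ty": -32,"tz": 0,"ax": 0,"ay": 0,"az": 0},
  {"tx": 20,"ty": -32,"tz": 0,"ax": 0,"ay": 0,"az": 0},
  {"tx": 20,"ty": -32,"tz": 0,"ax": 0,"ay": 0,"az": 0},
])

```text
time_s: 1.43
ee_pos: [0.4544, 0.0199, 0.2611]
tcp_rot: [-0.143, 0.99, 0.0, -0.0]
ft_force: [0.5, 0.1, -0.8]
opening: 0.0
gripper_force: 0.0
```

Request:
arm_command([
  {"tx": 20,"ty": -32,"tz": 0,"ax": 0,"ay": 0,"az": 0},
  {"tx": 20,"ty": -32,"tz": 0,"ax": 0,"ay": 0,"az": 0},
  {"tx": 20,"ty": -32,"tz": 0,"ax": 0,"ay": 0,"az": 0},
  {"tx": 20,"ty": -32,"tz": 0,"ax": 0,"ay": 0,"az": 0},
  {"tx": 20,"ty": -32,"tz": 0,"ax": 0,"ay": 0,"az": 0},
  {"tx": 20,"ty": -32,"tz": 0,"ax": 0,"ay": 0,"az": 0},
  {"tx": 16,"ty": -29,"tz": 0,"ax": 0,"ay": 0,"az": 0},
  {"tx": 0,"ty": 0,"tz": 0,"ax": 0,"ay": 0,"az": 0},
])

```text
time_s: 2.1
ee_pos: [0.5918, -0.2039, 0.2583]
tcp_rot: [-0.141, 0.99, -0.0, -0.001]
ft_force: [-1.7, 1.3, -0.4]
opening: 0.0002
gripper_force: 0.0
```

```bash
python3 - <<'E'
from h import *
st=robot.sense(); np.savez('pics/w1s.npz',p=st['ee_pos'],q=st['tcp_rot'])
s=snap('wrist','w1'); print(s['tool_from_camera'],s['camera_matrix'],st['ee_pos'],st['tcp_rot'],st['joints'])
snap('side','side1'); snap('scene','scene1')
a=cv2.imread('pics/side1.png')[150:300,345:495]
b=cv2.imread('pics/scene1.png')[200:300,205:305]
w=cv2.imread('pics/w1.png')
c=np.zeros((600,800,3),np.uint8); c[:300,:300]=cv2.resize(a,(300,300));c[:300,300:600]=cv2.resize(b,(300,300)); c[300:,:480]=cv2.resize(w,(480,300))
cv2.imwrite('pics/v1.png',c)
E
```

```text
[[ 5.80266983e-04  9.58551251e-01  2.84919571e-01  7.19789901e-02]
 [ 9.99999104e-01 -8.99853518e-04  9.90768209e-04 -8.24770619e-04]
 [ 1.20608798e-03  2.84918741e-01 -9.58550915e-01 -1.42866648e-01]
 [ 0.00000000e+00  0.00000000e+00  0.00000000e+00  1.00000000e+00]] [[297.21634507   0.         313.93355439]
 [  0.         297.21634507 197.6971348 ]
 [  0.           0.           1.        ]] [ 0.59177777 -0.20387444  0.2583085 ] [-1.41014132e-01  9.90006686e-01 -1.23461483e-04 -1.32675338e-03] [-3.31103198e-01  3.29718282e-01  2.76795328e-01  1.52012364e+00
 -1.42771551e-03 -6.14073260e-01]
```

View pics/v1.png

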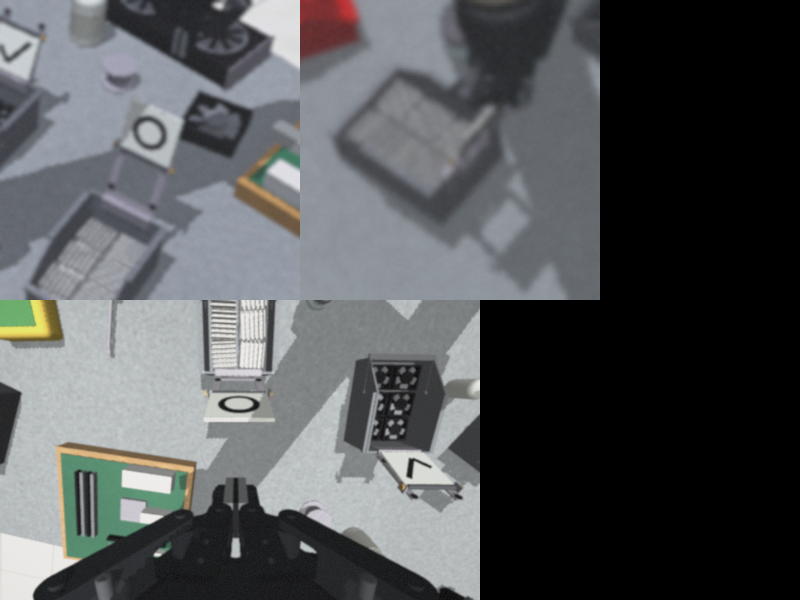

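```bash
cat >> h.py <<'E'
def wray(f,uv):
    s=load(f); st=load(f+'s'); T=s['tool_from_camera']; K=s['camera_matrix']
    d=np.linalg.inv(K)@np.r_[uv,1]; d=np.array([d[0],-d[1],-d[2]])
    A=R.from_quat(st['q']); return A.apply(T[:3,3])+st['p'], A.apply(T[:3,:3]@d)
def atz(f,uv,z): o,d=wray(f,uv); return o+d*(z-o[2])/d[2]
E
python3 - <<'E'
from h import *
piv=np.array([.533,-.2186]);u=np.array([np.cos(.288),np.sin(.288)]);v=np.array([-u[1],u[0]])
for n,uv,z in [('edgeL',(205,421),.202),('edgeR',(273,421),.202),('pin1',(206,393),.141),('pin2',(273,393),.141),('rimL',(203,378),.075),('rimR',(274,376),.075),('finger tip',(236,478),.258)]:
    P=atz('w1',np.array([uv[0]/.75,(uv[1]-300)/.75]),z); q=P[:2]-piv; print(n,P.round(4),'local fwd %.1f lat %.1f'%(q@u*1e3,q@v*1e3))
w=cv2.imread('pics/w1.png')[30:180,250:390]; cv2.imwrite('pics/v2.png',cv2.resize(w,None,fx=4,fy=4,interpolation=2))
E
```

```text
edgeL [ 0.5628 -0.2419  0.202 ] local fwd 21.9 lat -30.8
edgeR [ 0.5456 -0.1832  0.202 ] local fwd 22.2 lat 30.4
pin1 [ 0.5435 -0.2539  0.141 ] local fwd 0.0 lat -36.8
pin2 [ 0.5222 -0.1809  0.141 ] local fwd 0.4 lat 39.2
rimL [ 0.53   -0.2703  0.075 ] local fwd -17.5 lat -48.7
rimR [ 0.4998 -0.1759  0.075 ] local fwd -19.7 lat 50.3
finger tip [ 0.5845 -0.2066  0.258 ] local fwd 52.8 lat -3.1
```

View pics/v2.png

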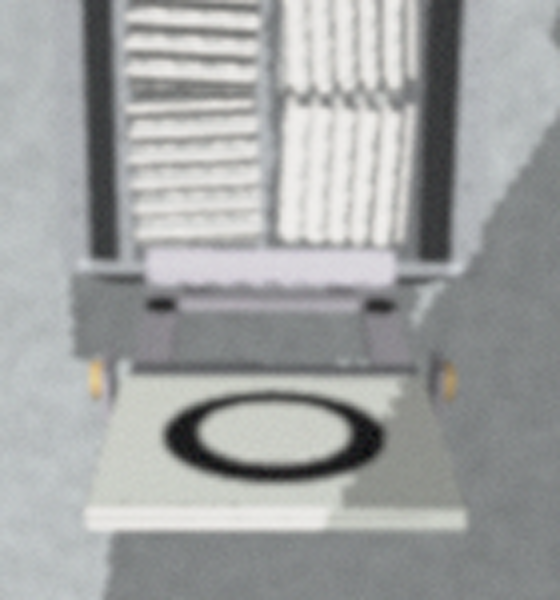

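```bash
cat > plan.py <<'E'
from h import *
piv=np.array([.533,-.2186,.141]);u=np.array([np.cos(.288),np.sin(.288),0]);v=np.array([-u[1],u[0],0])
def show(W,p):  # W: list (f mm,z mm abs,tau total)
    t0=0
    for f,z,t in W:
        q=piv+u*f/1e3; q[2]=z/1e3
        d=(q-p)*1e3; w=-v*(t-t0); print('f %.0f z %.0f a: t %s  rot %s'%(f,z,d.round(1),w.round(3))); p=q;t0=t
if __name__=='__main__':
    W=[(58,225,0),(56,185,0),(40,183,0),(26,185,0),(13,186,0)]
    for a in range(10,91,10):
        r=45+15*a/90; A=np.radians(a); W.append((-r*np.sin(A)+2*np.cos(A)+11,141+r*np.cos(A)+2*np.sin(A),0))
    for a in list(range(100,161,10)):
        r=38+8*(a-90)/70; A=np.radians(a); t=.25*(a-90)/70
        W.append((-r*np.sin(A)+2*np.cos(A)-11*np.cos(t),141+r*np.cos(A)+2*np.sin(A)-11*np.sin(t),t))
    show(W,robot.sense()['ee_pos'])
E
python3 plan.py
```

```text
f 58 z 225 a: t [ -1.1  -3.  -35.4]  rot [ 0. -0. -0.]
f 56 z 185 a: t [ -1.9  -0.6 -40. ]  rot [ 0. -0. -0.]
f 40 z 183 a: t [-15.3  -4.5  -2. ]  rot [ 0. -0. -0.]
f 26 z 185 a: t [-13.4  -4.    2. ]  rot [ 0. -0. -0.]
f 13 z 186 a: t [-12.5  -3.7   1. ]  rot [ 0. -0. -0.]
f 5 z 187 a: t [-7.8 -2.3  1.3]  rot [ 0. -0. -0.]
f -4 z 187 a: t [-8.2 -2.4 -0.2]  rot [ 0. -0. -0.]
f -12 z 185 a: t [-8.3 -2.4 -1.8]  rot [ 0. -0. -0.]
f -21 z 182 a: t [-8.1 -2.4 -3.4]  rot [ 0. -0. -0.]
f -29 z 177 a: t [-7.6 -2.2 -5.1]  rot [ 0. -0. -0.]
f -36 z 170 a: t [-6.8 -2.  -6.6]  rot [ 0. -0. -0.]
f -42 z 162 a: t [-5.7 -1.7 -8. ]  rot [ 0. -0. -0.]
f -46 z 153 a: t [-4.3 -1.3 -9.2]  rot [ 0. -0. -0.]
f -49 z 143 a: t [ -2.8  -0.8 -10.1]  rot [ 0. -0. -0.]
f -50 z 136 a: t [-0.9 -0.3 -7.2]  rot [ 0.01  -0.034 -0.   ]
f -50 z 128 a: t [ 0.4  0.1 -7.5]  rot [ 0.01  -0.034 -0.   ]
f -48 z 121 a: t [ 1.6  0.5 -7.5]  rot [ 0.01  -0.034 -0.   ]
f -45 z 114 a: t [ 2.9  0.9 -7.2]  rot [ 0.01  -0.034 -0.   ]
f -40 z 107 a: t [ 4.2  1.2 -6.8]  rot [ 0.01  -0.034 -0.   ]
f -35 z 101 a: t [ 5.3  1.6 -6. ]  rot [ 0.01  -0.034 -0.   ]
f -28 z 96 a: t [ 6.4  1.9 -5.1]  rot [ 0.01  -0.034 -0.   ]
```

Request:
arm_command([
  {"tx": -1,"ty": -3,"tz": -36,"ax": 0,"ay": 0,"az": 0},
  {"tx": -2,"ty": 0,"tz": -40,"ax": 0,"ay": 0,"az": 0},
  {"tx": -8,"ty": -2,"tz": -1,"ax": 0,"ay": 0,"az": 0},
  {"tx": -8,"ty": -2,"tz": 0,"ax": 0,"ay": 0,"az": 0},
  {"tx": -7,"ty": -2,"tz": 1,"ax": 0,"ay": 0,"az": 0},
  {"tx": -6,"ty": -2,"tz": 1,"ax": 0,"ay": 0,"az": 0},
  {"tx": -6,"ty": -2,"tz": 1,"ax": 0,"ay": 0,"az": 0},
  {"tx": -6,"ty": -2,"tz": 0,"ax": 0,"ay": 0,"az": 0},
])

```text
time_s: 2.92
ee_pos: [0.5465, -0.2147, 0.1901]
tcp_rot: [-0.143, 0.99, -0.001, 0.002]
ft_force: [-0.7, 1.3, -0.1]
opening: 0.0002
gripper_force: 0.3
```

Request:
arm_command([
  {"tx": -8,"ty": -2,"tz": 1,"ax": 0,"ay": 0,"az": 0},
  {"tx": -8,"ty": -3,"tz": 0,"ax": 0,"ay": 0,"az": 0},
  {"tx": -8,"ty": -2,"tz": -2,"ax": 0,"ay": 0,"az": 0},
  {"tx": 0,"ty": 0,"tz": 0,"ax": 0,"ay": 0,"az": 0},
])

```text
time_s: 3.25
ee_pos: [0.5203, -0.2216, 0.1862]
tcp_rot: [-0.143, 0.99, 0.0, -0.0]
ft_force: [0.3, 0.3, -0.1]
opening: -0.0001
gripper_force: 0.0
```

```bash
python3 - <<'E'
from h import *
st=robot.sense(); print(st['ee_pos'],st['ft_force'])
snap('side','side2'); snap('wrist','w2')
a=cv2.imread('pics/side2.png')[170:320,340:490]; w=cv2.imread('pics/w2.png')[0:300,160:480]
cv2.imwrite('pics/v3.png',np.hstack([cv2.resize(a,(400,400)),cv2.resize(w,(400,400))]))
E
```

```text
[ 0.52032872 -0.2216063   0.18621279] [ 0.34863313  0.34275948 -0.11565353]
```

View pics/v3.png

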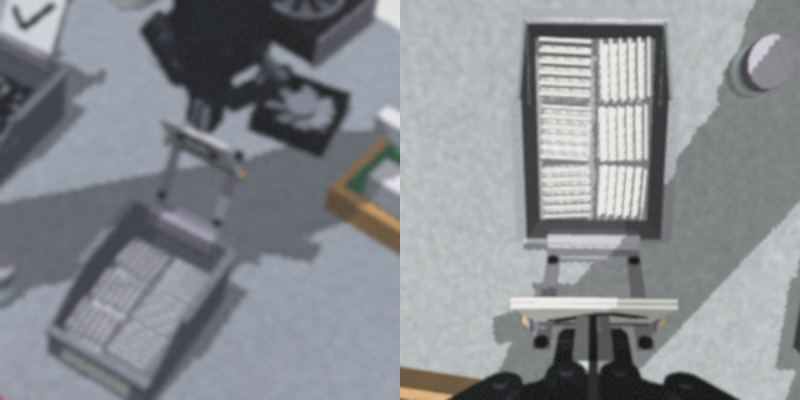

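The side view (200,140) shows the marker now tilting forward with the fingertip behind it, and the bin hasn't moved. I'll continue along the arc.

Request:
arm_command([
  {"tx": -8,"ty": -2,"tz": -4,"ax": 0,"ay": 0,"az": 0},
  {"tx": -8,"ty": -2,"tz": -5,"ax": 0,"ay": 0,"az": 0},
  {"tx": -7,"ty": -2,"tz": -7,"ax": 0,"ay": 0,"az": 0},
  {"tx": -6,"ty": -2,"tz": -8,"ax": 0,"ay": 0,"az": 0},
  {"tx": -4,"ty": -1,"tz": -9,"ax": 0,"ay": 0,"az": 0},
  {"tx": -3,"ty": -1,"tz": -10,"ax": 0,"ay": 0,"az": 0},
  {"tx": -1,"ty": 0,"tz": -7,"ax": 0.01,"ay": -0.034,"az": 0},
  {"tx": 0,"ty": 0,"tz": -7,"ax": 0.01,"ay": -0.034,"az": 0},
])

```text
time_s: 4.02
ee_pos: [0.4848, -0.2309, 0.1279]
tcp_rot: [-0.143, 0.989, 0.005, 0.035]
ft_force: [1.2, 0.3, 0.4]
opening: -0.0002
gripper_force: 0.3
```

Request:
arm_command([
  {"tx": 2,"ty": 0,"tz": -8,"ax": 0.01,"ay": -0.034,"az": 0},
  {"tx": 3,"ty": 1,"tz": -7,"ax": 0.01,"ay": -0.034,"az": 0},
  {"tx": 0,"ty": 0,"tz": 0,"ax": 0,"ay": 0,"az": 0},
  {"tx": 0,"ty": 0,"tz": 0,"ax": 0,"ay": 0,"az": 0},
])

```text
time_s: 4.35
ee_pos: [0.4889, -0.23, 0.1135]
tcp_rot: [-0.142, 0.987, 0.01, 0.069]
ft_force: [0.6, -0.4, 1.1]
opening: 0.0002
gripper_force: 0.0
```

```bash
python3 - <<'E'
from h import *
st=robot.sense(); print(st['ee_pos'],st['ft_force'])
q=st['ee_pos']-[.533,-.2186,0]; print('f',q[0]*.959+q[1]*.284,'lat',-q[0]*.284+q[1]*.959)
np.savez('pics/w3s.npz',p=st['ee_pos'],q=st['tcp_rot'])
snap('side','side3'); snap('wrist','w3')
a=cv2.imread('pics/side3.png')[170:320,340:490]; w=cv2.imread('pics/w3.png')[0:300,160:480]
cv2.imwrite('pics/v4.png',np.hstack([cv2.resize(a,(400,400)),cv2.resize(w,(400,400))]))
E
```

```text
[ 0.48894007 -0.22999221  0.11348904] [ 0.61625226 -0.43476147  1.07553588]
f -0.045488864075731605 lat 0.0015878949985125013
```

View pics/v4.png

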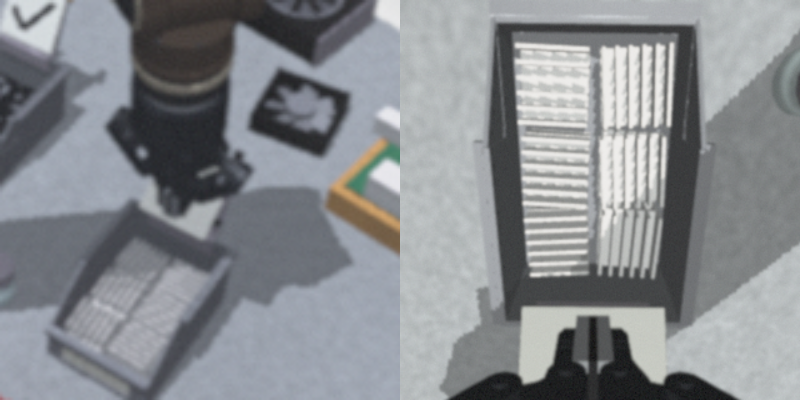

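The tick face of the marker is under the fingertip, at about 130°, and the bin is still in place. I'll do the last stretch in small steps and watch the force.

Request:
arm_command([
  {"tx": 4,"ty": 1,"tz": -7,"ax": 0.01,"ay": -0.034,"az": 0},
  {"tx": 5,"ty": 2,"tz": -6,"ax": 0.01,"ay": -0.034,"az": 0},
  {"tx": 2,"ty": 0.6,"tz": -2,"ax": 0,"ay": 0,"az": 0},
  {"tx": 0,"ty": 0,"tz": 0,"ax": 0,"ay": 0,"az": 0},
  {"tx": 0,"ty": 0,"tz": 0,"ax": 0,"ay": 0,"az": 0},
])

```text
time_s: 4.87
ee_pos: [0.5013, -0.2265, 0.0996]
tcp_rot: [-0.143, 0.984, 0.015, 0.105]
ft_force: [0.2, -0.7, -0.5]
opening: -0.0001
gripper_force: 0.0
```

Request:
arm_command([
  {"tx": 1.5,"ty": 0.4,"tz": -1.2,"ax": 0,"ay": 0,"az": 0},
  {"tx": 0,"ty": 0,"tz": 0,"ax": 0,"ay": 0,"az": 0},
])

```text
time_s: 5.03
ee_pos: [0.503, -0.2261, 0.0983]
tcp_rot: [-0.142, 0.984, 0.015, 0.105]
ft_force: [-0.1, -0.1, -0.1]
opening: -0.0001
gripper_force: 0.1
```

```bash
cat > c.py <<'E'
from h import *
import sys
F=[]
for i in range(4):
    F.append(robot.sense()['ft_force']); robot.snapshot('wrist')
st=robot.sense(); F.append(st['ft_force']); print(st['time_s'],st['ee_pos'].round(4),np.mean(F,0).round(2))
q=st['ee_pos']-[.533,-.2186,0]; print('f',q[0]*.959+q[1]*.284)
if len(sys.argv)>1:
    n=sys.argv[1]; snap('side',n+'s'); snap('wrist',n+'w')
    a=cv2.imread(f'pics/{n}s.png')[170:320,340:490]; w=cv2.imread(f'pics/{n}w.png')[0:300,160:480]
    cv2.imwrite(f'pics/{n}v.png',np.hstack([cv2.resize(a,(400,400),interpolation=2),cv2.resize(w,(400,400))]))
E
python3 c.py
```

```text
5.2333 [ 0.5027 -0.2261  0.0982] [ 0.16  0.24 -0.07]
f -0.03122328246222594
```

Request:
arm_command([
  {"tx": 1.8,"ty": 0.5,"tz": -0.7,"ax": 0,"ay": 0,"az": 0},
  {"tx": 0,"ty": 0,"tz": 0,"ax": 0,"ay": 0,"az": 0},
  {"tx": 0,"ty": 0,"tz": 0,"ax": 0,"ay": 0,"az": 0},
])

```text
time_s: 5.48
ee_pos: [0.5044, -0.2256, 0.0973]
tcp_rot: [-0.142, 0.984, 0.015, 0.105]
ft_force: [-0.0, -0.5, -0.3]
opening: 0.0002
gripper_force: 0.0
```

```bash
python3 c.py
```

```text
5.6833 [ 0.5043 -0.2256  0.0974] [ 0.09  0.13 -0.07]
f -0.02946956198053469
```

Request:
arm_command([
  {"tx": 0.9,"ty": 0.3,"tz": -0.3,"ax": 0,"ay": 0,"az": 0},
  {"tx": 0,"ty": 0,"tz": 0,"ax": 0,"ay": 0,"az": 0},
  {"tx": 0,"ty": 0,"tz": 0,"ax": 0,"ay": 0,"az": 0},
])

```text
time_s: 5.93
ee_pos: [0.5052, -0.2253, 0.097]
tcp_rot: [-0.142, 0.984, 0.015, 0.105]
ft_force: [-0.8, 0.5, -0.3]
opening: 0.0
gripper_force: 0.2
```

```bash
python3 c.py a1
```

```text
6.1333 [ 0.5052 -0.2253  0.0971] [-0.32 -0.05 -0.01]
f -0.02853393289590958
```

View pics/a1v.png

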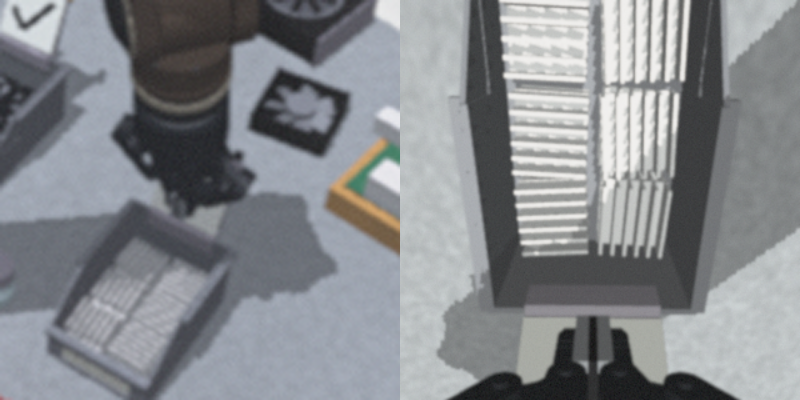

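Request:
arm_command([
  {"tx": 0.9,"ty": 0.3,"tz": -0.3,"ax": 0,"ay": 0,"az": 0},
  {"tx": 0,"ty": 0,"tz": 0,"ax": 0,"ay": 0,"az": 0},
  {"tx": 0,"ty": 0,"tz": 0,"ax": 0,"ay": 0,"az": 0},
])

```text
time_s: 6.48
ee_pos: [0.5062, -0.225, 0.0967]
tcp_rot: [-0.142, 0.984, 0.015, 0.105]
ft_force: [-1.5, -0.5, -0.2]
opening: -0.0004
gripper_force: 0.2
```

```bash
python3 c.py
```

```text
6.6833 [ 0.5062 -0.225   0.0968] [-0.49 -0.1  -0.21]
f -0.027538183587217803
```

Request:
arm_command([
  {"tx": 0.9,"ty": 0.3,"tz": -0.3,"ax": 0,"ay": 0,"az": 0},
  {"tx": 0,"ty": 0,"tz": 0,"ax": 0,"ay": 0,"az": 0},
  {"tx": 0,"ty": 0,"tz": 0,"ax": 0,"ay": 0,"az": 0},
])

```text
time_s: 6.93
ee_pos: [0.5071, -0.2247, 0.0965]
tcp_rot: [-0.142, 0.984, 0.015, 0.105]
ft_force: [-0.5, -0.2, 0.1]
opening: 0.0001
gripper_force: 0.2
```

```bash
python3 c.py
```

```text
7.1333 [ 0.5071 -0.2247  0.0965] [-0.2  -0.19 -0.07]
f -0.0265965354079655
```

```bash
cat >> c.py <<'E'
def binshift():
    g=lambda im: cv2.cvtColor(im,cv2.COLOR_RGB2GRAY)[248:325,352:415].astype(np.float32)
    return cv2.phaseCorrelate(g(load('side3')['img']),g(robot.snapshot('side')['img']),cv2.createHanningWindow((63,77),cv2.CV_32F))
print(binshift())
E
python3 c.py
```

```text
7.3333 [ 0.5071 -0.2247  0.0966] [-0.13 -0.28 -0.08]
f -0.02659466782894257
((-0.08170634212076067, 0.07991689385755762), 0.9246770936995745)
```

Request:
arm_command([
  {"tx": 0.9,"ty": 0.3,"tz": -0.3,"ax": 0,"ay": 0,"az": 0},
  {"tx": 0,"ty": 0,"tz": 0,"ax": 0,"ay": 0,"az": 0},
])

```text
time_s: 7.55
ee_pos: [0.5077, -0.2246, 0.0962]
tcp_rot: [-0.142, 0.984, 0.015, 0.105]
ft_force: [-3.2, -0.5, 1.9]
opening: -0.0003
gripper_force: 1.6
```

```bash
python3 c.py
```

```text
7.75 [ 0.5077 -0.2245  0.0962] [-2.57 -0.66  1.7 ]
f -0.025931084013287923
((0.02235729458659108, 0.04743094166399686), 0.9210140444338322)
```

The force rose to about 3 N along the plate normal, so the marker is on its stop, and the bin hasn't shifted. I'll back off towards the front and up.

Request:
arm_command([
  {"tx": -4,"ty": -1,"tz": 0,"ax": 0,"ay": 0,"az": 0},
  {"tx": -12,"ty": -3,"tz": 4,"ax": 0,"ay": 0,"az": 0},
  {"tx": -20,"ty": -6,"tz": 20,"ax": 0,"ay": 0,"az": 0},
  {"tx": -20,"ty": -6,"tz": 30,"ax": 0,"ay": 0,"az": 0},
  {"tx": -20,"ty": -6,"tz": 34,"ax": 0,"ay": 0,"az": 0},
  {"tx": -20,"ty": -6,"tz": 34,"ax": 0,"ay": 0,"az": 0},
  {"tx": -20,"ty": -6,"tz": 34,"ax": 0,"ay": 0,"az": 0},
  {"tx": 0,"ty": 0,"tz": 0,"ax": 0,"ay": 0,"az": 0},
])

```text
time_s: 8.47
ee_pos: [0.3908, -0.2603, 0.2598]
tcp_rot: [-0.142, 0.984, 0.011, 0.108]
ft_force: [0.9, -0.5, 0.9]
opening: -0.0005
gripper_force: 0.0
```

```bash
python3 c.py a2; python3 - <<'E'
import cv2,numpy as np
from h import load
# marker/bin views: full side (reduced) + zoom
s=cv2.imread('pics/a2s.png'); z=cv2.resize(s[170:320,360:460],(400,600),interpolation=2)
cv2.imwrite('pics/v6.png',np.hstack([z,cv2.resize(s[100:400,220:420],(400,600))]))
E
```

```text
8.6667 [ 0.3915 -0.2583  0.2516] [ 0.28 -0.1  -0.02]
f -0.14698056122353645
((0.1211066404244221, -0.3538846223257366), 0.7795694258064032)
```

View pics/v6.png

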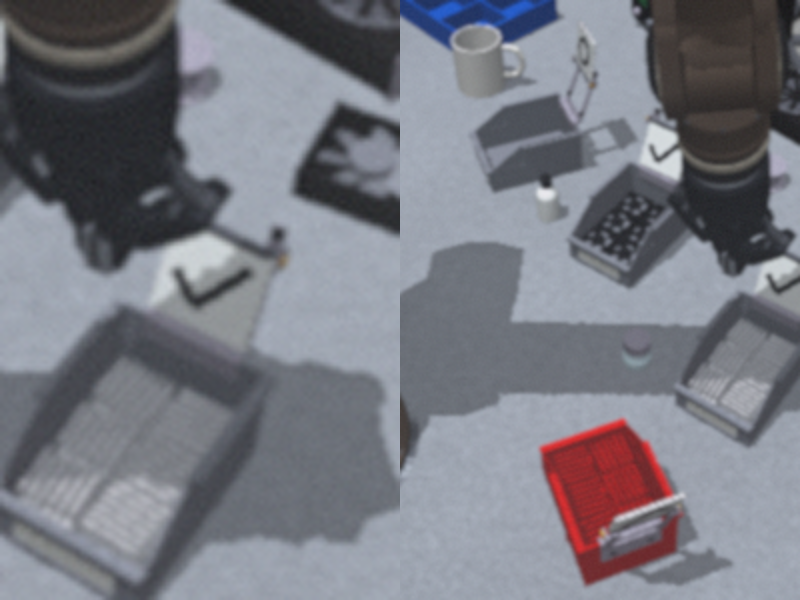

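The tick shows and the marker lies flat. The other bins, their markers and the bystanders in view are unchanged, and the arm is clear.

```bash
python3 -c "
from rig import robot
print(robot.hand_in())"
```

```text
the job is handed in; nothing more can be done
None
```

The heat-sink bin's marker is flipped down onto its stop and shows the tick; the bin did not shift measurably, I saw nothing else disturbed in the final side view, and the job was handed in at about 9 s.

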